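Vent the vacuum pot, take its lid off and unload the parts carrier

ROBOT

A 6-joint arm with a two-finger parallel gripper is mounted at the origin on the work surface. World frame = base frame: x ahead of the robot, y to its left, z up, the work surface at z = 0. Lengths are in m, angles in rad, forces in N, time in s.
With the tool pointing down it reaches from about 0.2 to 0.875 m from the base axis. Payload 3.4 kg.
Tool frame: the origin (TCP) lies on the centre line of the jaws, within the pads' length; the fingertips stand 8 mm ahead of it and the grasp point (between the pads) lies 11 mm behind it (env.tcp_to_tips is the y of the fingertips in the tool frame, in m); y points along the fingers, x is the direction in which the jaws open and shut, and the axes are right-handed (so a half turn about y gives the same grasp; the last joint's range is limited). The gripper opens to 94 mm and grips with 3 to 60 N. Pads are 16 mm wide; open, the fingers measure 119 mm over their backs; the gripper's body (75 mm by 177 mm) begins 78 mm behind the grasp point.
Start: joints at [-1.3, 0.276, 1.505, -0, 1.361, -0.121], TCP at [0.22, -0.531, 0.213] pointing down, gripper open.
Joint ranges: [-2.89, 2.89], [-0.75, 2.08], [0.22, 2.7], [-1.18, 4.32], [0.11, 2.71], [-2.7, 2.7]. Speed limits (rad/s): [2.57, 2.57, 3.14, 3.14, 3.14, 3.14].

INTERFACE

Orientations are given as [roll, pitch, yaw] about the fixed x, y, z axes, in that order (R = Rz(yaw) Ry(pitch) Rx(roll)).
In Python, from rig import env, get_image, workorder gives the robot as it stands.
- The arm moves only by the tool servo_tool, never from a script. Its argument "increments" is text: rows parted by semicolons, each of 7 numbers parted by spaces: the shift along the world's x, y, z in m, then the turn, a rotation vector about the world's x, y, z in degrees, then the opening, from -1 (shut) to 1 (fully open), so that 0 is half open. A call has 1 to 20 rows; each row is the pose to reach, as a shift and turn from the pose commanded when the call began; what a row does not reach only later rows make up. A row lasts 1/10 s, in which the tool goes at most 50 mm and 8.59 degrees, less where a joint would pass 70% of its speed; a pose out of reach is approached as far as the arm can. A call with a gripper value outside its range is refused whole. The fingers move at their own pace and stop on an object; the grip force is fixed at half the most. Time passes only in rows, so rows that repeat a pose let the fingers close. It gives the time, the measured TCP pose, the force and the opening at its end, in the units of the state.
- env.sense(): the state, without advancing time (a new reading comes with each control period).
- get_image(name): name is "scene" or "top"; returns a dict with "frame" (400x640x3 uint8, blue, green, red), "fx", "fy", "cx", "cy" (pixels), "k1" (the pictures are not rectified: a ray, as slopes to the right and down, at radius r is drawn at 1 + k1 r^2 times it, then the intrinsics apply), "R" (3x3) and "t" (3): a world point X has camera coordinates R X + t. Camera axes: x right, y down, z forward; pixel columns grow to the right and rows downward; lengths in m; the calibration is good to about 2 mm. A picture is of the moment at which its call begins. There is no depth.
- workorder.job_done(): hands the job in, once; it reports no verdict.
The state is a dict: "time": time; "q": joint angles; "qvel": joint speeds; "tau": joint torques, N m; "eef_pos": TCP position; "eef_rot": TCP orientation; "ft_force": force on the tool from outside, world axes, zero at the start; "ft_torque": the same for the moment, N m; "gripper_width": opening from 0.0 (shut) to 1.0 (fully open).
Only numpy, scipy, OpenCV 4.12 (cv2) and the standard library are available. Lean on these libraries where they do the work, as an engineer would, in place of code of your own. Each camera call takes 0.05 s, during which the arm holds its last target.

TASK

The vacuum pot has finished: turn the vent tap on its lid clockwise to its stop (a quarter turn) to let the air in, and only then lift the lid off and set it, right way up, on the middle of the square black mat. Then lift the carrier of black parts out of the pot by its stem and stand it upright on the floor of the shallow tray. Set both down without dropping them, leave the tap open, and leave the other things on the bench where they are.

Things in the scene. Friction and masses are not known exactly. Their poses are not given: they have to be found in the camera images.
- pot_rim (a point): Centre of the rim of the vacuum pot: upright aluminium cylinder fixed to the bench, 160 mm outside, 148 mm inside, 120 mm tall (this point), inner floor 8 mm above the bench. Its x axis points at a fork outside the rim (two blocks up to 9 mm above the rim) that holds the lid's nozzle, so the lid cannot turn. Small lugs inside the rim: keep fingers within 60 mm of the axis.
- lid: The lid: clear round plate 176 mm across, 8 mm thick, 0.5 kg, with a black skirt 14 mm deep round the outside of the pot. Origin: centre of the skirt's lower edge, 14 mm below the rim when seated; z up. Along +x: the vent tap (axis 58 mm from the centre), then a brass nozzle out to 110 mm; at -x, 60 mm out, a gauge 40 mm across, top 45 mm above the origin.
- lid_base (a point): Centre of the lower edge of the lid's skirt (the lid's origin), the face it stands on; z up. While the tap is shut the vacuum holds the lid on the pot and pulling is useless; once the tap is open it comes off freely, straight up.
- lid_knob (a point): Middle of the lid's lifting knob: upright black cylinder at the lid's centre, 34 mm across, 44 mm tall; this point lies 44 mm above the lid's origin, 22 mm above its plate. Axes as the lid. With the tap open the tap's bar reaches to 28 mm from the knob's axis, so pinch the knob along the lid's y axis.
- tap_grip (a point): Vent tap: black bar 60 mm long, 10 mm thick, 20 mm tall on a thin stem, turning about a vertical axis through this point, the bar's centre (48 mm above the lid's origin, 26 mm above its plate). Its y axis lies along the bar, its x axis across it; the axes turn with it. Shut: the bar lies across the lid's radius; open: along the radius, in line with the nozzle.
- tap (a joint): Angle of the vent tap, 0 shut (starts between 0 and 0.2), 1.57 fully open at its stop; grows as the tap is turned clockwise seen from above. It resists with about 0.06 N m and stays where it is left. It counts as open above 1.2.
- carrier: The parts carrier, standing loose on the pot's floor: steel disc 100 mm across and 8 mm thick with four black parts standing on it round a central stem, 92 mm tall in all, 0.35 kg (varies). Origin: the centre of its underside; z up.
- carrier_base (a point): Centre of the underside of the carrier's disc.
- carrier_grip (a point): Middle of the grip on top of the carrier's stem: upright steel cylinder 22 mm across, from 62 to 92 mm above the carrier's underside; this point is 77 mm above it. The black parts reach 41 mm out and 50 mm up from the underside.
- mat_top (a point): Centre of the top of the flat square black rubber mat, fixed, 220 x 220 mm, 6 mm thick. It lies to one side of the pot (left or right).
- tray_in (a point): Centre of the inner floor (4 mm above the bench) of the shallow grey tray, fixed, on the other side of the pot: 200 mm along its x, 170 mm along its y outside, walls 4 mm thick and 28 mm tall above the bench.
- frame_arm_near: Bystander, leave alone: loose flat black plastic frame arm 170 x 38 x 8 mm on the bench; origin at the centre of its underside.
- frame_arm_far: Bystander, leave alone: another such frame arm, beyond the pot; origin at the centre of its underside.
- glue_bottle: Bystander, leave alone: white bottle, 48 mm across, 110 mm tall; origin at the centre of its underside.
- motor: Bystander, leave alone: dark steel motor, 60 mm across, 60 mm tall; origin at the centre of its underside.
- driver: Bystander, leave alone: screwdriver 180 mm long, lying; origin at the centre of its underside.
- parts_box: Bystander, leave alone: open grey compartment box 100 x 200 x 45 mm; origin at the centre of its underside.
- wipe_roll: Bystander, leave alone: white paper roll, 110 mm across, 200 mm tall; origin at the centre of its underside.

How it is judged:
On the way, in this order (a step that is already met when the one before it is completed fails the run):
1. the vent tap is open (joint above 1.2) while the lid still sits on the pot (value of joint tap above 1.2 rad and distance between lid_base and pot_rim below 0.02 m), for 0.2 s.
2. the lid stands right way up and released on the mat, its centre within 45 mm of the mat's (horizontal distance between lid_base and mat_top below 0.045 m and z of lid_base in the frame of mat_top below 0.005 m and angle between lid_base's own z axis and vertical below 0.06 rad and contact force between the fingers and lid below 0.1 N and linear speed of lid below 0.03 m/s), for 0.2 s.
At the end, for the whole second after the job is handed in: The tap is open (above 1.2 rad). The lid stands flat and right way up on the mat, its centre within 45 mm of the mat's centre; the carrier stands upright (within 0.06 rad) on the tray's floor; both are released and at rest (all of step 2 and value of joint tap above 1.2 rad and x of carrier_base in the frame of tray_in between -0.05 and 0.05 m and y of carrier_base in the frame of tray_in between -0.035 and 0.035 m and z of carrier_base in the frame of tray_in below 0.005 m and angle between carrier_base's own z axis and vertical below 0.06 rad and contact force between the fingers and carrier below 0.1 N and linear speed of carrier below 0.03 m/s); the robot touches nothing.
It fails at once if the lid is off the pot with the tap still shut (value of joint tap below 0.5 rad and distance of lid_base from where it was at the start of the episode above 0.02 m).
It fails at once if the lid is dropped or flung (faster than 0.45 m/s with no finger on it) (contact force between the fingers and lid below 0.1 N and linear speed of lid above 0.45 m/s).
It fails at once if the carrier is dropped or flung (faster than 0.45 m/s with no finger on it) (contact force between the fingers and carrier below 0.1 N and linear speed of carrier above 0.45 m/s).
It fails at once if another thing on the bench is shifted by more than 40 mm (distance of any of frame_arm_near, frame_arm_far, glue_bottle, motor, driver, parts_box, wipe_roll from where it was at the start of the episode above 0.04 m).
It also fails if it takes over 72 s, if anything falls off the work surface, if the arm or the gripper's body presses on something with over 40 N, if the wrist force passes 120 N, or if a joint passes its speed limit or range.

## Working session

There is one attempt and no reset: what is moved stays moved. The work goes in short steps, Python scripts to look and compute and a tool call to move; the robot and the scene stay as the last step left them, time stands still between calls to the robot, and variables do not carry over. Pictures are saved under pics/ and viewed, and the job is handed in when it is done.

Besides the shell and the picture viewer there is one more tool, called after "Call:" in YAML: its name, and indented under it one key for each argument. servo_tool: Moves the arm, as the interface text tells. Its arguments: {"type":"object","properties":{"increments":{"type":"string"}},"required":["increments"]}

```bash
ls; mkdir -p pics
cat > h.py <<'E'
import numpy as np, cv2
from rig import env, get_image, workorder
def K(d): return np.array([[d['fx'],0,d['cx']],[0,d['fy'],d['cy']],[0,0,1.]]), np.array([d['k1'],0,0,0,0.])
def ray(d,u,v):
    k,dist=K(d)
    p=cv2.undistortPoints(np.array([[[u,v]]],float),k,dist)[0,0]
    R=np.array(d['R']);t=np.array(d['t'])
    return -R.T@t, R.T@np.array([p[0],p[1],1.])
def onz(d,u,v,z):
    c,r=ray(d,u,v); return c+r*(z-c[2])/r[2]
def proj(d,X):
    k,dist=K(d); R=np.array(d['R'])
    return cv2.projectPoints(np.array(X,float).reshape(-1,1,3),cv2.Rodrigues(R)[0],np.array(d['t'],float),k,dist)[0][:,0]
def tri(obs):
    A=np.zeros((3,3));b=np.zeros(3)
    for d,u,v in obs:
        c,r=ray(d,u,v);r=r/np.linalg.norm(r);P=np.eye(3)-np.outer(r,r);A+=P;b+=P@c
    return np.linalg.solve(A,b)
E
python3 - <<'E'
from h import *
import pickle
D={}
for n in ('scene','top'):
    d=get_image(n);D[n]=d;cv2.imwrite(f'pics/{n}0.png',d['frame']);print(n,{k:v for k,v in d.items() if k!='frame'})
pickle.dump(D,open('d0.pkl','wb'));print(env.sense(),env.tcp_to_tips)
E
```

```text
pics
scene {'fx': 460.36108044992454, 'fy': 460.36108044992454, 'cx': 312.9089158639545, 'cy': 202.40967788633, 'k1': -0.0005085171200955995, 'R': array([[ 0.04138725,  0.99902827,  0.01515287],
       [ 0.73745831, -0.0203116 , -0.67508717],
       [-0.67412338,  0.03911461, -0.73758234]]), 't': array([-0.15964792, -0.33616989,  1.70377414])}
top {'fx': 470.4383361688317, 'fy': 470.4383361688317, 'cx': 317.74443990854746, 'cy': 197.87953282807587, 'k1': -0.03951394216554936, 'R': array([[ 0.01233377, -0.99990573, -0.0060344 ],
       [-0.97746792, -0.01078478, -0.21080833],
       [ 0.21072338,  0.00849849, -0.97750879]]), 't': array([0.1301436 , 0.5827844 , 1.65532906])}
{'time': 0.1, 'q': array([-1.29999273e+00,  2.76476460e-01,  1.50594329e+00, -3.88361546e-05,
        1.36069868e+00, -1.21029510e-01]), 'qvel': array([ 5.99894221e-04, -1.11022085e-03, -2.35504547e-03,  1.32917301e-03,
        4.88904489e-05,  7.72292873e-04]), 'tau': array([ 1.36128001e-03, -4.05454659e+01, -2.37778151e+01,  7.02100969e-02,
        2.98555323e-02, -4.75965260e-05]), 'eef_pos': array([ 0.21942161, -0.53097752,  0.21274797]), 'eef_rot': array([-1.57064981e+00,  1.51919247e-03, -1.17895498e+00]), 'ft_force': array([ 0.14161264,  0.43391413, -0.78281784]), 'ft_torque': array([0.00274065, 0.02623234, 0.00882102]), 'gripper_width': 1.0036864146254592} 0.008
```

View pics/scene0.png

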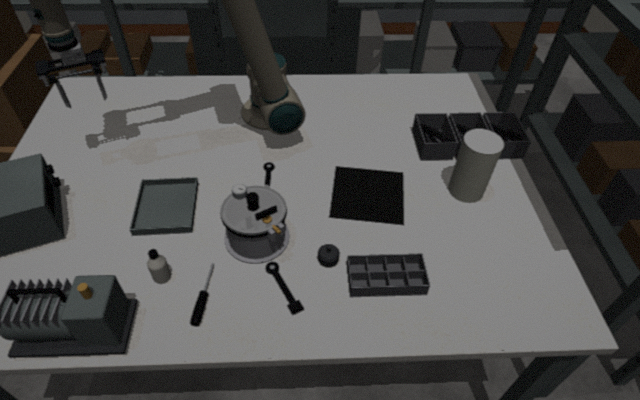

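View pics/top0.png

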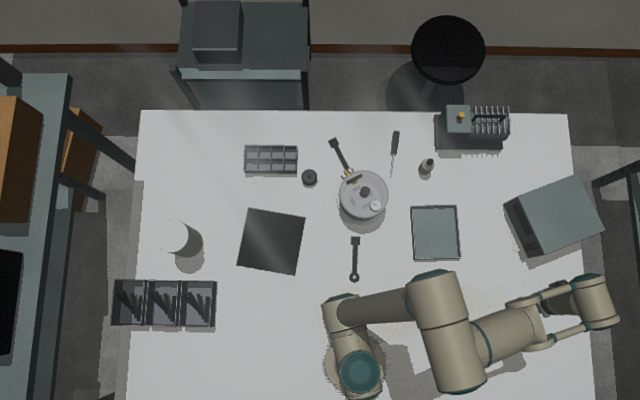

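Run:
```python
from h import *
import pickle
D=pickle.load(open('d0.pkl','rb'))
def crop(n,u0,v0,w,h,s,o):
    f=D[n]['frame'][v0:v0+h,u0:u0+w];cv2.imwrite(o,cv2.resize(f,None,fx=s,fy=s,interpolation=cv2.INTER_CUBIC))
crop('scene',200,170,100,100,6,'pics/s_lid.png')
crop('top',315,130,90,110,5,'pics/t_lid.png')
```

```text
(no output)
```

View pics/s_lid.png

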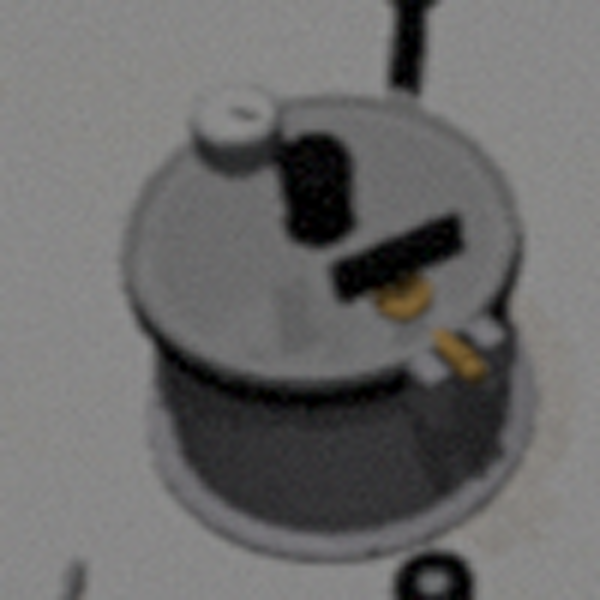

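View pics/t_lid.png

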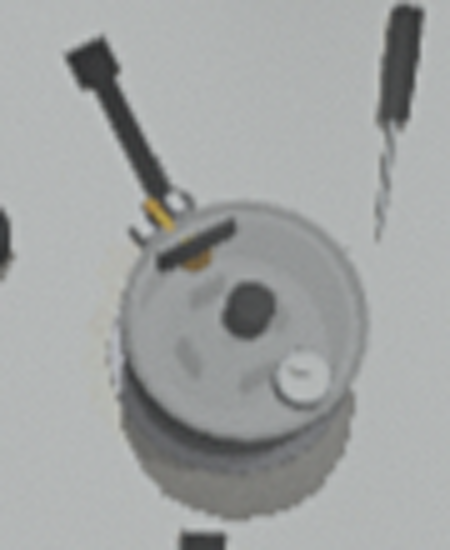

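Run:
```python
from h import *
import pickle
D=pickle.load(open('d0.pkl','rb'))
def blobs(n,u0,v0,w,h,th,amin):
    f=D[n]['frame'][v0:v0+h,u0:u0+w]; g=cv2.cvtColor(cv2.resize(f,None,fx=4,fy=4,interpolation=cv2.INTER_CUBIC),cv2.COLOR_BGR2GRAY)
    m=(g<th).astype(np.uint8)
    nl,l,s,c=cv2.connectedComponentsWithStats(m)
    for i in range(1,nl):
        if s[i,4]>amin:
            cn=cv2.findContours((l==i).astype(np.uint8),0,2)[0][0]
            (cx,cy),wh,a=cv2.minAreaRect(cn)
            print(n,'cent',(c[i]+.5)/4-.5+[u0,v0],'rect',(cx+.5)/4-.5+u0,(cy+.5)/4-.5+v0,np.array(wh)/4,a, 'box',((cv2.boxPoints(((cx,cy),wh,a))+.5)/4-.5+[u0,v0]).round(1).tolist(), 'area',s[i,4]/16)
blobs('scene',244,190,35,32,40,150)
blobs('top',344,170,26,30,75,150)
# mat & tray
blobs('scene',325,160,90,70,25,5000)
blobs('top',230,200,80,80,80,5000)
```

```text
scene cent [252.00530602 200.76246298] rect 251.24221897125244 201.12548637390137 [18.69789124 13.55168343] 86.42366790771484 box [[243.9, 192.2], [257.4, 191.4], [258.6, 210.0], [245.1, 210.9]] area 189.9375
scene cent [265.80341554 212.84171759] rect 266.3029136657715 213.33986854553223 [ 8.14241028 22.86663437] 67.03622436523438 box [[254.2, 214.1], [275.2, 205.1], [278.4, 212.6], [257.4, 221.5]] area 143.1875
top cent [353.22923729 179.18771186] rect 353.87500381469727 179.0 [ 2.90688848 16.43509865] 63.43495178222656 box [[345.9, 181.4], [360.6, 174.0], [361.9, 176.6], [347.2, 184.0]] area 36.875
top cent [362.98229387 192.99022199] rect 363.2573547363281 192.02941131591797 [9.58015728 7.33670282] 75.96376037597656 box [[358.5, 188.3], [365.7, 186.5], [368.0, 195.8], [360.9, 197.6]] area 29.5625
scene cent [367.6178381  195.34391828] rect 368.46788787841797 194.9932403564453 [72.88545227 50.38928604] 5.54531717300415 box [[329.8, 216.5], [334.6, 166.4], [407.2, 173.4], [402.3, 223.6]] area 3447.0625
top cent [272.77791578 242.26251066] rect 270.6510009765625 241.10700225830078 [59.07692337 58.76387405] 10.304845809936523 box [[236.3, 264.7], [246.8, 206.9], [305.0, 217.5], [294.5, 275.3]] area 2931.25
```

Run:
```python
from h import *
import pickle
D=pickle.load(open('d0.pkl','rb'))
S=lambda U,V:(D['scene'],(U+.5)/6-.5+200,(V+.5)/6-.5+170)
T=lambda U,V:(D['top'],(U+.5)/5-.5+315,(V+.5)/5-.5+130)
P={'knobmid':((319,190),(248,311)),'gauge':((236,112),(302,372)),
 'barL':((341,280),(162,263)),'barR':((457,235),(232,228)),'bar':((398,257),(197,246)),'nozend':((475,368),(150,205))}
R={}
for k,(a,b) in P.items():
    X=tri([S(*a),T(*b)]);R[k]=X
    print(k,X.round(4),'res',[ (proj(o[0],X)[0]-o[1:]).round(2) for o in (S(*a),T(*b))])
v=R['gauge']-R['knobmid'];w=R['bar']-R['knobmid'];print(np.linalg.norm(v[:2]),np.linalg.norm(w[:2]),np.degrees(np.arctan2(-v[1],-v[0])),np.degrees(np.arctan2(w[1],w[0])))
b=R['barL']-R['barR'];print('bar dir',np.degrees(np.arctan2(b[1],b[0])))
# lid ellipses - project hypothetical circle
```

```text
knobmid [ 0.5862 -0.0242  0.1477] res [array([-0.28, -0.01]), array([-0.21,  0.01])]
gauge [ 0.5425 -0.0616  0.1522] res [array([0.07, 0.  ]), array([ 0.06, -0.  ])]
barL [0.6253 0.0102 0.1326] res [array([ 9.28, -0.14]), array([ 6.72, -0.36])]
barR [0.638  0.0133 0.1771] res [array([-10.06,  -0.51]), array([-7.28, -0.11])]
bar [0.631  0.0115 0.1535] res [array([-0.3 , -0.01]), array([-0.22,  0.  ])]
nozend [0.6684 0.0429 0.1242] res [array([-0.36, -0.  ]), array([-0.26, -0.  ])]
0.05751464189439024 0.0572541953839382 40.50460428857141 38.5888498653824
bar dir -166.56769413113628
```

Run:
```python
from h import *
import pickle
D=pickle.load(open('d0.pkl','rb'))
S=lambda U,V:(D['scene'],(U+.5)/6-.5+200,(V+.5)/6-.5+170)
T=lambda U,V:(D['top'],(U+.5)/5-.5+315,(V+.5)/5-.5+130)
A=tri([S(341,280),T(232,228)]);B=tri([S(457,235),T(162,263)])
print(A,B,np.linalg.norm(A-B),np.degrees(np.arctan2(*(B-A)[1::-1])))
# mat: corners
for n,c in (('scene',[[329.8,219.5],[334.6,167.2],[405,172.0],[403.5,222.6]]),):
    pass
f=D['scene']['frame'];cv2.imwrite('pics/s_mt.png',cv2.resize(f[150:250,120:420],None,fx=2.6,fy=2.6,interpolation=2))
f=D['top']['frame'];cv2.imwrite('pics/t_mt.png',cv2.resize(f[190:290,230:480],None,fx=3.2,fy=3.2,interpolation=2))
f=D['scene']['frame']
```

```text
[ 0.64392633 -0.01241675  0.1544174 ] [0.61867431 0.03597197 0.15282713] 0.05460459017004216 117.5581409008447
```

View pics/s_mt.png

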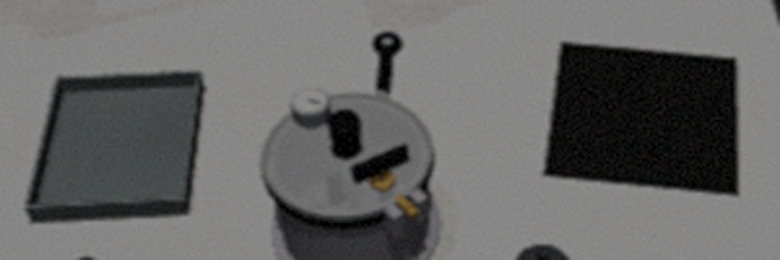

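View pics/t_mt.png

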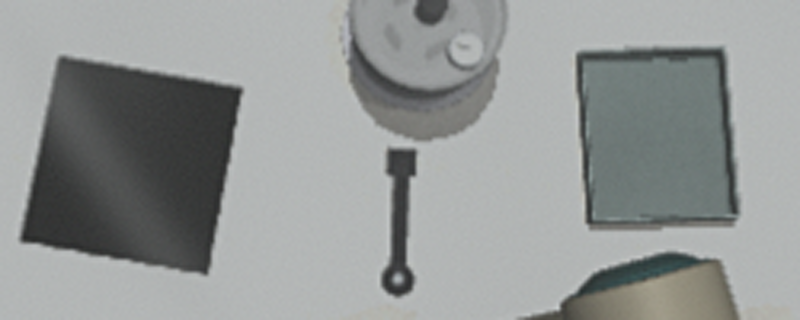

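Run:
```python
from h import *
import pickle
D=pickle.load(open('d0.pkl','rb'))
S=lambda U,V:(D['scene'],(U+.5)/2.6-.5+120,(V+.5)/2.6-.5+150)
T=lambda U,V:(D['top'],(U+.5)/3.2-.5+230,(V+.5)/3.2-.5+190)
# order: by world: near-right.. match
mt=[(61,57),(241,89),(208,274),(21,240)]  # top: far-left, far-right, near-right, near-left
ms=[(738,194),(545,176),(562,43),(737,58)]
tt=[(577,52),(724,48),(739,216),(588,222)]
ts=[(190,204),(30,208),(58,77),(203,72)]
for t,s,z in ((mt,ms,.006),(tt,ts,.028)):
    X=np.array([tri([T(*a),S(*b)]) for a,b in zip(t,s)])
    a=np.array([onz(*T(*p),z) for p in t]);b=np.array([onz(*S(*p),z) for p in s])
    print(X.round(4),X.mean(0));print('top',a.mean(0),'scene',b.mean(0))
    for Y in (a,b): print('sides',[np.linalg.norm(Y[i]-Y[(i+1)%4]).round(4) for i in range(4)], [np.degrees(np.arctan2(*(Y[i]-Y[(i+1)%4])[1::-1])).round(1) for i in range(4)])
```

```text
[[ 0.5549  0.3996  0.0013]
 [ 0.5193  0.1857 -0.0019]
 [ 0.3038  0.2203  0.0025]
 [ 0.3395  0.4358  0.0053]] [0.42937761 0.31036345 0.00180761]
top [0.4285416  0.30827504 0.006     ] scene [0.43312612 0.311421   0.006     ]
sides [np.float64(0.2155), np.float64(0.2171), np.float64(0.2186), np.float64(0.2176)] [np.float64(80.5), np.float64(-9.0), np.float64(-99.4), np.float64(170.2)]
sides [np.float64(0.2167), np.float64(0.2215), np.float64(0.2181), np.float64(0.2216)] [np.float64(81.3), np.float64(-9.3), np.float64(-98.6), np.float64(170.4)]
[[ 0.564  -0.2061  0.0165]
 [ 0.5692 -0.3762  0.0222]
 [ 0.3737 -0.3839  0.0273]
 [ 0.3659 -0.2138  0.0234]] [ 0.46821398 -0.29499057  0.02235736]
top [ 0.46747049 -0.29511266  0.028     ] scene [ 0.47327969 -0.29166201  0.028     ]
sides [np.float64(0.1716), np.float64(0.1948), np.float64(0.1725), np.float64(0.1966)] [np.float64(92.2), np.float64(2.3), np.float64(-87.2), np.float64(-178.0)]
sides [np.float64(0.1697), np.float64(0.2), np.float64(0.1696), np.float64(0.2034)] [np.float64(90.2), np.float64(3.3), np.float64(-88.6), np.float64(-176.7)]
```

Call:
servo_tool:
  increments: "0.2 0.25 0.08 0 0 48 -0.36;0.2 0.25 0.08 0 0 48 -0.36;0.2 0.25 0.08 0 0 48 -0.36;0.2 0.25 0.08 0 0 48 -0.36;0.2 0.25 0.08 0 0 48 -0.36;0.2 0.25 0.08 0 0 48 -0.36;0.412 0.542 0.03 0 0 95.5 -0.36;0.412 0.542 0.03 0 0 95.5 -0.36;0.412 0.542 0.03 0 0 95.5 -0.36;0.412 0.542 0.03 0 0 95.5 -0.36;0.412 0.542 0.03 0 0 95.5 -0.36;0.412 0.542 0.03 0 0 95.5 -0.36;0.412 0.542 0.03 0 0 95.5 -0.36;0.412 0.542 0.03 0 0 95.5 -0.36;0.412 0.542 0.03 0 0 95.5 -0.36;0.412 0.542 0.03 0 0 95.5 -0.36;0.412 0.542 0.03 0 0 95.5 -0.36;0.412 0.542 0.03 0 0 95.5 -0.36"

```text
time: 1.9
eef_pos: [0.6309, 0.0092, 0.2439]
eef_rot: [-1.571, 0.0, 0.486]
ft_force: [-0.4, -0.2, -0.3]
gripper_width: 0.321
```

Run:
```python
from h import *
for n in ('scene','top'):
    d=get_image(n)
    c={'scene':(180,120,140,130),'top':(300,120,130,110)}[n]
    cv2.imwrite(f'pics/{n}1.png',cv2.resize(d['frame'][c[1]:c[1]+c[3],c[0]:c[0]+c[2]],None,fx=4.5,fy=4.5,interpolation=2))
d=get_image('scene'); print(onz(d,480,145,.2), onz(d,468,199,0)); s=env.sense();print(s['eef_pos'],s['eef_rot'],s['q'])
```

```text
[0.43839394 0.60527842 0.2       ] [0.45865555 0.61927663 0.        ]
[0.63118137 0.0094252  0.24402486] [-1.57125219e+00 -5.41828381e-04  4.86160716e-01] [-9.51806087e-02  3.47252509e-01  1.32455164e+00 -8.38688170e-05
  1.46908535e+00 -5.81332715e-01]
```

View pics/scene1.png

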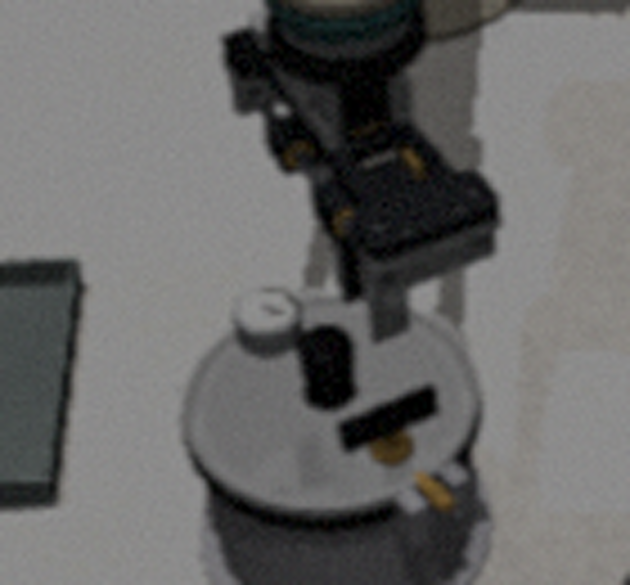

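View pics/top1.png

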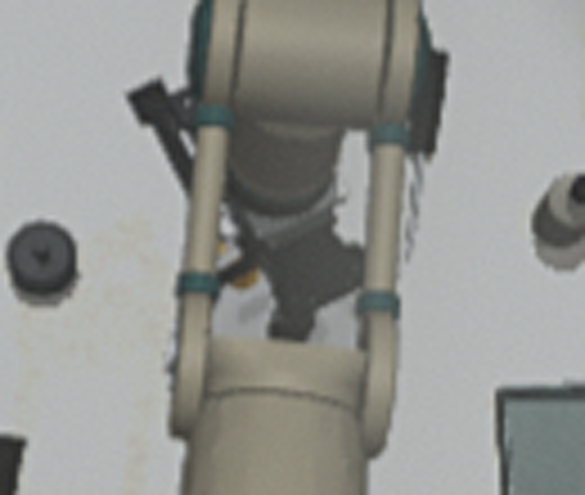

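Call:
servo_tool:
  increments: "0 0.002 -0.04 0 0 0 -0.36;0 0.002 -0.07 0 0 0 -0.36;0 0.002 -0.09 0 0 0 -0.36;0 0.002 -0.097 0 0 0 -0.36;0 0.002 -0.097 0 0 0 -0.36;0 0.002 -0.097 0 0 0 -0.36"

```text
time: 2.65
eef_pos: [0.6324, 0.0122, 0.1478]
eef_rot: [-1.572, -0.002, 0.487]
ft_force: [0.1, 0.5, 0.6]
gripper_width: 0.318
```

Run:
```python
from h import *
for n in ('scene',):
    d=get_image(n)
    c={'scene':(200,150,110,100),'top':(300,120,130,110)}[n]
    cv2.imwrite(f'pics/{n}2.png',cv2.resize(d['frame'][c[1]:c[1]+c[3],c[0]:c[0]+c[2]],None,fx=6,fy=6,interpolation=2))
s=env.sense();print(s['eef_pos'],s['ft_force'])
```

```text
[0.63261333 0.01222667 0.14813379] [ 0.23717286 -0.51026949  0.34988442]
```

View pics/scene2.png

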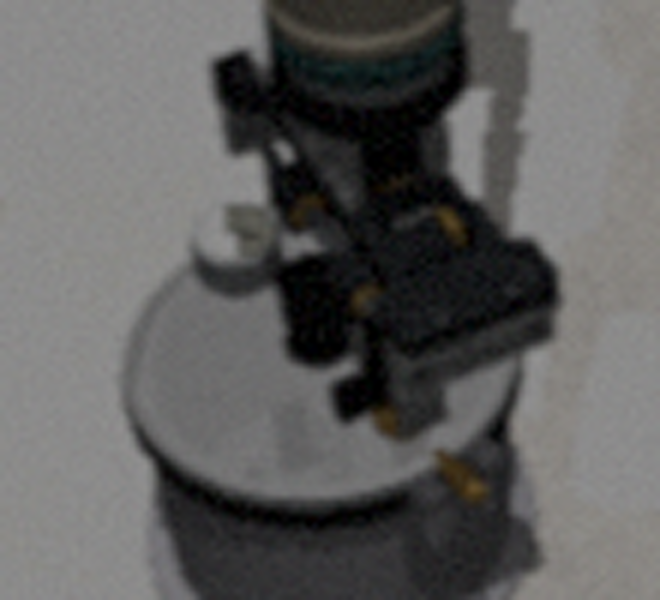

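The picture shows the fingers straddling the bar (around px 395,395 of the crop), with the bar between them. Close.

Call:
servo_tool:
  increments: "0 0 0 0 0 0 -1;0 0 0 0 0 0 -1;0 0 0 0 0 0 -1;0 0 0 0 0 0 -1;0 0 0 0 0 0 -1;0 0 0 0 0 0 -1"

```text
time: 3.3
eef_pos: [0.6316, 0.0124, 0.1471]
eef_rot: [-1.571, -0.0, 0.488]
ft_force: [-0.6, -0.9, 4.8]
gripper_width: 0.106
```

Call:
servo_tool:
  increments: "0 0 0 0 0 -8 -1;0 0 0 0 0 -16 -1;0 0 0 0 0 -24 -1;0 0 0 0 0 -32 -1;0 0 0 0 0 -40 -1;0 0 0 0 0 -48 -1;0 0 0 0 0 -56 -1;0 0 0 0 0 -64 -1;0 0 0 0 0 -70 -1;0 0 0 0 0 -75 -1;0 0 0 0 0 -78 -1;0 0 0 0 0 -79 -1;0 0 0 0 0 -79 -1"

```text
time: 4.6
eef_pos: [0.6318, 0.0123, 0.1471]
eef_rot: [-1.57, -0.001, -0.891]
ft_force: [-0.9, -0.8, 5.2]
gripper_width: 0.102
```

Run:
```python
from h import *
s=env.sense();print(s['eef_pos'],np.degrees(s['eef_rot']),s['ft_force'],s['ft_torque'])
```

```text
[0.63184889 0.01230114 0.147129  ] [-8.99771057e+01 -6.34061084e-02 -5.10379715e+01] [-0.90704346 -0.76857377  5.2407394 ] [-0.16623319  0.24545988  0.01649227]
```

Call:
servo_tool:
  increments: "0 0 0 0 0 -1.5 -1;0 0 0 0 0 -3 -1;0 0 0 0 0 -3 -1"

```text
time: 4.9
eef_pos: [0.6321, 0.0119, 0.1471]
eef_rot: [-1.57, -0.002, -0.942]
ft_force: [-1.0, -1.8, 4.4]
gripper_width: 0.103
```

Run:
```python
from h import *
s=env.sense();print(s['eef_pos'],np.degrees(s['eef_rot']),s['ft_force'],s['ft_torque'])
```

```text
[0.63209249 0.01193642 0.14712591] [-89.97921903  -0.11461185 -53.9908512 ] [-1.03725299 -1.83343429  4.43299897] [-0.32043028  0.17572058  0.34566301]
```

Call:
servo_tool:
  increments: "0 0 0 0 0 2 -0.5;0 0 0 0 0 2 -0.36;0 0 0 0 0 2 -0.36;0 0 0 0 0 2 -0.36;0 0 0.03 0 0 2 -0.36;0 0 0.07 0 0 2 -0.36;-0.02 -0.015 0.1 0 0 2.5 0.3;-0.045 -0.036 0.1 0 0 2.5 0.3;-0.045 -0.036 0.1 0 0 2.5 0.3;-0.045 -0.036 0.1 0 0 2.5 0.3;-0.045 -0.036 0.1 0 0 2.5 0.3;-0.045 -0.036 0.1 0 0 2.5 0.3"

```text
time: 6.1
eef_pos: [0.587, -0.0229, 0.2457]
eef_rot: [-1.571, 0.001, -0.899]
ft_force: [0.4, 0.2, -0.4]
gripper_width: 0.644
```

Run:
```python
from h import *
for n in ('scene','top'):
    d=get_image(n)
    c={'scene':(200,150,110,100),'top':(310,130,110,100)}[n]
    cv2.imwrite(f'pics/{n}3.png',cv2.resize(d['frame'][c[1]:c[1]+c[3],c[0]:c[0]+c[2]],None,fx=6,fy=6,interpolation=2))
s=env.sense();print(s['eef_pos'],np.degrees(s['eef_rot']),s['ft_force'])
```

```text
[ 0.58694336 -0.02295753  0.24575325] [-9.00333885e+01  4.68305369e-02 -5.15138221e+01] [0.46277754 0.21261008 0.42813293]
```

View pics/scene3.png

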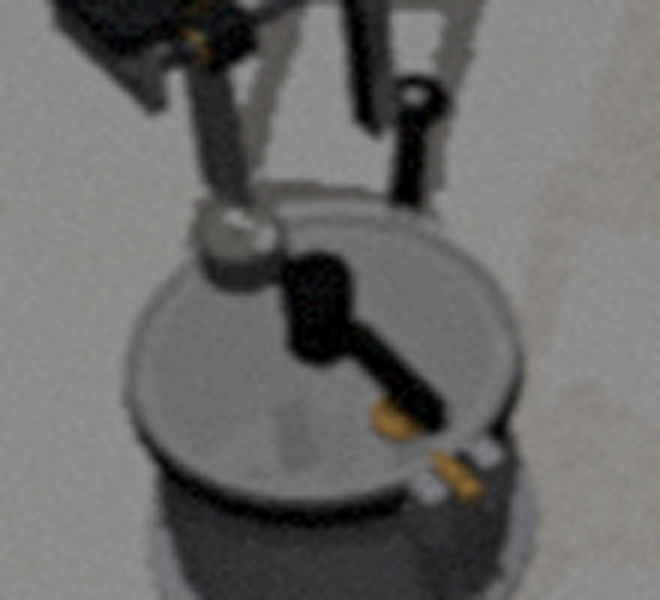

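View pics/top3.png

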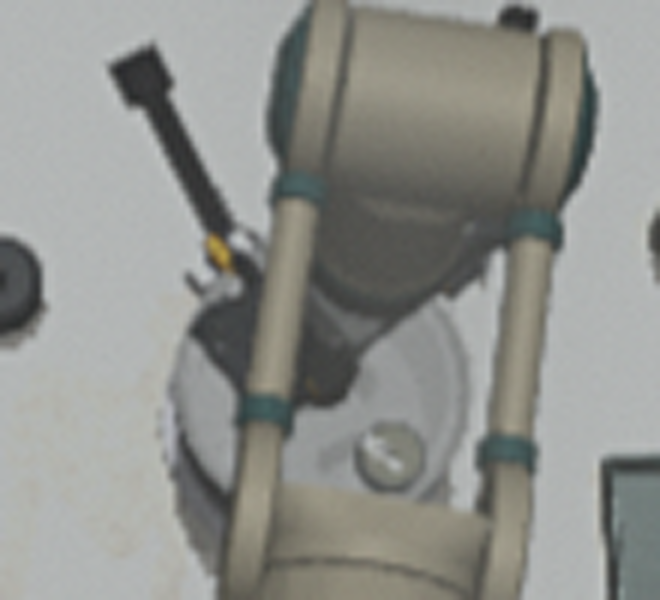

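Call:
servo_tool:
  increments: "0 -0.001 -0.04 0 0 0 0.3;0 -0.001 -0.07 0 0 0 0.3;0 -0.001 -0.09 0 0 0 0.3;0 -0.001 -0.102 0 0 0 0.3;0 -0.001 -0.102 0 0 0 0.3;0 -0.001 -0.102 0 0 0 0.3;0 -0.001 -0.102 0 0 0 -1;0 -0.001 -0.102 0 0 0 -1;0 -0.001 -0.102 0 0 0 -1;0 -0.001 -0.102 0 0 0 -1;0 -0.001 -0.102 0 0 0 -1;0 -0.001 -0.102 0 0 0 -1;0 -0.001 -0.102 0 0 0 -1"

```text
time: 7.5
eef_pos: [0.5865, -0.0241, 0.1451]
eef_rot: [-1.57, 0.0, -0.9]
ft_force: [-1.9, 0.8, 4.4]
gripper_width: 0.358
```

Call:
servo_tool:
  increments: "0 0 0.003 0 0 0 -1;0 0 0.008 0 0 0 -1;0 0 0.015 0 0 0 -1;0 0 0.025 0 0 0 -1;0 0 0.04 0 0 0 -1;0 0 0.06 0 0 0 -1;0 0 0.075 0 0 0 -1;0 0 0.08 0 0 0 -1;0 0 0.08 0 0 0 -1"

```text
time: 8.4
eef_pos: [0.587, -0.0246, 0.2255]
eef_rot: [-1.57, -0.002, -0.9]
ft_force: [0.3, 0.4, -5.2]
gripper_width: 0.358
```

Run:
```python
from h import *
import pickle
D={}
for n in ('scene','top'):
    d=get_image(n);D[n]=d
    c={'scene':(190,110,120,140),'top':(310,130,110,100)}[n]
    cv2.imwrite(f'pics/{n}4.png',cv2.resize(d['frame'][c[1]:c[1]+c[3],c[0]:c[0]+c[2]],None,fx=4,fy=4,interpolation=2))
pickle.dump(D,open('d4.pkl','wb'))
s=env.sense();print(s['eef_pos'],np.degrees(s['eef_rot']),s['ft_force'])
```

```text
[ 0.58598156 -0.02440397  0.22379451] [-9.00597949e+01  5.77659997e-02 -5.15527993e+01] [ 0.08261437  1.05214312 -5.36702441]
```

View pics/scene4.png

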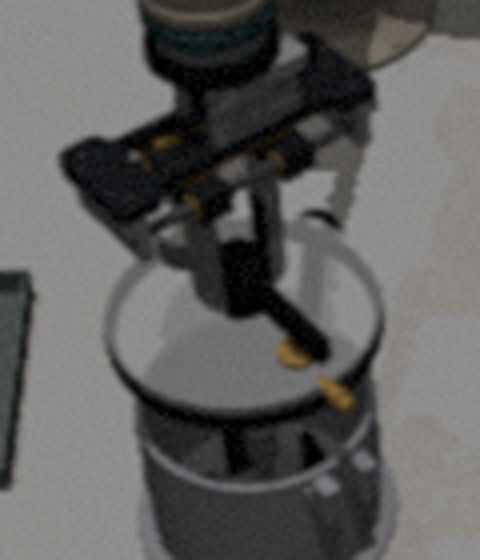

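Call:
servo_tool:
  increments: "-0.005 0.01 0.01 0 0 0 -1;-0.014 0.03 0.01 0 0 0 -1;-0.027 0.058 0.01 0 0 0 -1;-0.043 0.092 0.01 0 0 0 -1;-0.06 0.129 0.01 0 0 0 -1;-0.077 0.166 0.01 0 0 0 -1;-0.094 0.203 0.01 0 0 0 -1;-0.111 0.24 0.01 0 0 0 -1;-0.127 0.275 0.01 0 0 0 -1;-0.141 0.304 0.01 0 0 0 -1;-0.151 0.325 0.01 0 0 0 -1;-0.155 0.334 0 0 0 0 -1;-0.155 0.334 -0.02 0 0 0 -1;-0.155 0.334 -0.045 0 0 0 -1;-0.155 0.334 -0.075 0 0 0 -1;-0.155 0.334 -0.1 0 0 0 -1;-0.155 0.334 -0.12 0 0 0 -1;-0.155 0.334 -0.13 0 0 0 -1;-0.155 0.334 -0.13 0 0 0 -1;-0.155 0.334 -0.13 0 0 0 -1"

```text
time: 10.5
eef_pos: [0.4322, 0.3096, 0.095]
eef_rot: [-1.57, -0.0, -0.9]
ft_force: [0.4, -0.3, -4.8]
gripper_width: 0.356
```

Run:
```python
from h import *
import pickle
D={}
for n in ('scene','top'):
    d=get_image(n);D[n]=d
    c={'scene':(300,90,150,150),'top':(210,180,130,110)}[n]
    cv2.imwrite(f'pics/{n}5.png',cv2.resize(d['frame'][c[1]:c[1]+c[3],c[0]:c[0]+c[2]],None,fx=4,fy=4,interpolation=2))
s=env.sense();print(s['eef_pos'],np.degrees(s['eef_rot']),s['ft_force'],s['q'])
```

```text
[0.43261486 0.30995392 0.09570499] [-8.98523751e+01 -3.88878028e-02 -5.15577761e+01] [ 1.19272539 -0.94409114 -4.5548443 ] [ 4.91064853e-01  3.05500583e-01  1.77831334e+00 -2.37710182e-04
  1.05512234e+00  1.39103387e+00]
```

View pics/scene5.png

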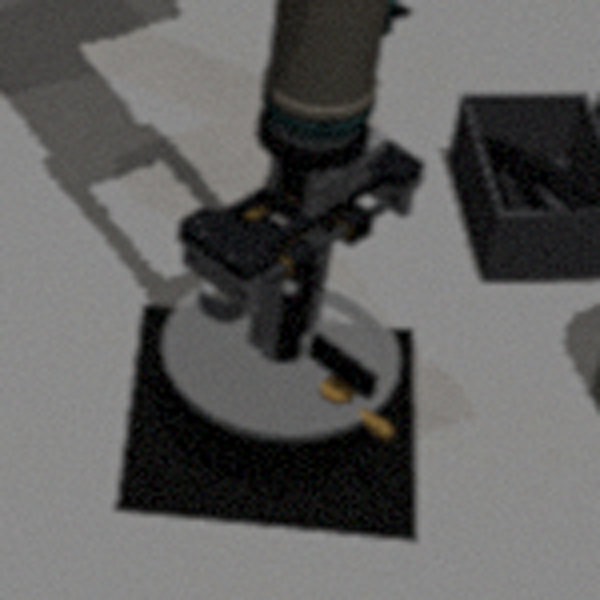

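View pics/top5.png

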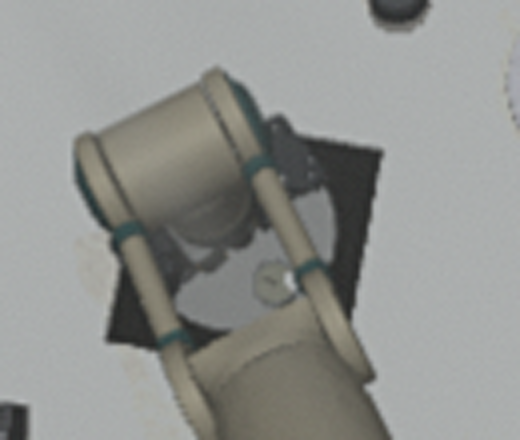

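Lid level above the mat, about 50 mm up and centred. Lower gently until contact.

Call:
servo_tool:
  increments: "0 0 -0.015 0 0 0 -1;0 0 -0.03 0 0 0 -1;0 0 -0.04 0 0 0 -1;0 0 -0.045 0 0 0 -1;0 0 -0.047 0 0 0 -1;0 0 -0.047 0 0 0 -1;0 0 -0.047 0 0 0 -1"

```text
time: 11.3
eef_pos: [0.4321, 0.3098, 0.0481]
eef_rot: [-1.57, -0.0, -0.9]
ft_force: [-0.5, 0.7, -5.4]
gripper_width: 0.357
```

Call:
servo_tool:
  increments: "0 0 -0.001 0 0 0 -1;0 0 -0.002 0 0 0 -1;0 0 -0.003 0 0 0 -1;0 0 -0.003 0 0 0 -1"

```text
time: 11.7
eef_pos: [0.4318, 0.3096, 0.0451]
eef_rot: [-1.57, -0.0, -0.9]
ft_force: [-1.7, -1.7, 1.0]
gripper_width: 0.36
```

Call:
servo_tool:
  increments: "0 0 0 0 0 0 -0.1;0 0 0 0 0 0 0.1;0 0 0 0 0 0 0.3;0 0 0 0 0 0 0.3;0 0 0 0 0 0 0.3;0 0 0.03 0 0 0 0.3;0 0 0.07 0 0 0 0.3;0 0 0.12 0 0 0 0.3;0 0 0.17 0 0 0 0.3;0 -0.05 0.21 0 0 0 0.3;0 -0.1 0.21 0 0 0 0.3;0 -0.15 0.21 0 0 0 0.3;0 -0.15 0.21 0 0 0 0.3;0 -0.15 0.21 0 0 0 0.3"

```text
time: 13.1
eef_pos: [0.4316, 0.1584, 0.2547]
eef_rot: [-1.57, -0.0, -0.903]
ft_force: [0.6, 0.5, -0.3]
gripper_width: 0.652
```

Run:
```python
from h import *
import pickle
D={}
for n in ('scene','top'):
    d=get_image(n);D[n]=d
    cv2.imwrite(f'pics/{n}6.png',d['frame'])
    c={'scene':(200,140,220,130),'top':(230,140,190,140)}[n]
    cv2.imwrite(f'pics/{n}6c.png',cv2.resize(d['frame'][c[1]:c[1]+c[3],c[0]:c[0]+c[2]],None,fx=3.6,fy=3.6,interpolation=2))
pickle.dump(D,open('d6.pkl','wb'))
s=env.sense();print(s['eef_pos'],np.degrees(s['eef_rot']),s['ft_force'],s['time'])
```

```text
[0.43164911 0.16038018 0.25433052] [-8.99648409e+01  5.86907433e-02 -5.15733820e+01] [-0.65704282 -0.23068794 -0.20572855] 13.2
```

View pics/scene6c.png

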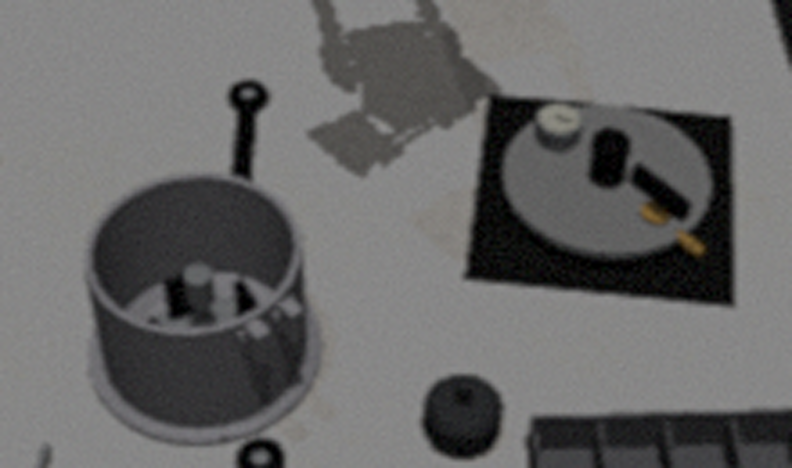

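View pics/top6c.png

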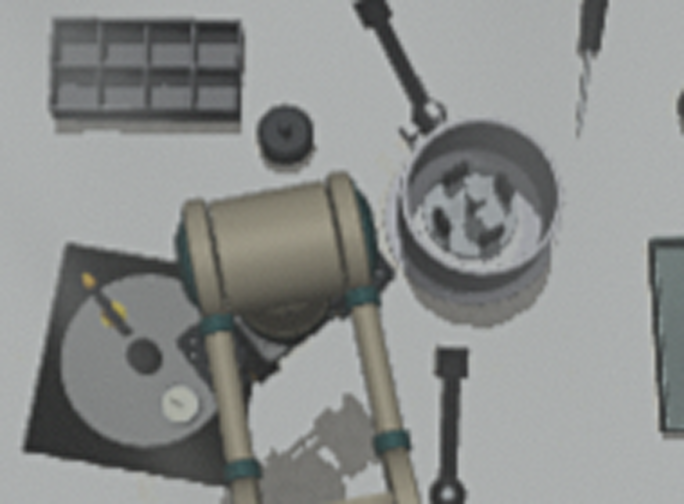

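Run:
```python
from h import *
import pickle
D=pickle.load(open('d6.pkl','rb'))
for n,c in {'scene':(220,185,70,55),'top':(338,170,52,50)}.items():
    cv2.imwrite(f'pics/{n}7.png',cv2.convertScaleAbs(cv2.resize(D[n]['frame'][c[1]:c[1]+c[3],c[0]:c[0]+c[2]],None,fx=10,fy=10,interpolation=2),alpha=1.5 if n=='scene' else 1.2))
```

```text
(no output)
```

View pics/scene7.png

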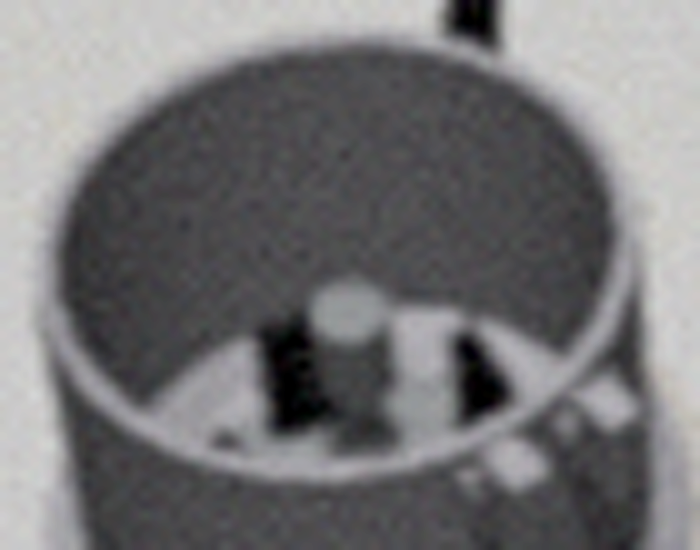

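View pics/top7.png

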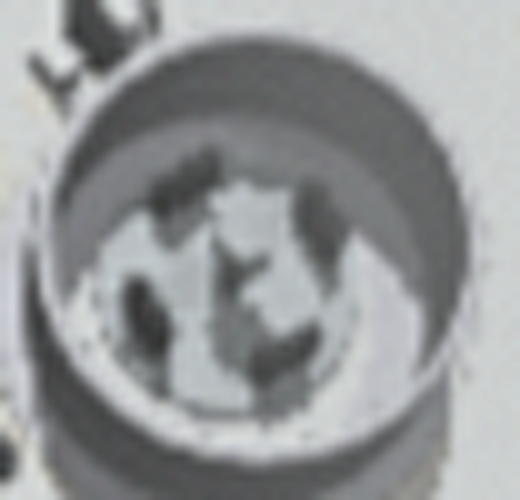

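Run:
```python
from h import *
import pickle
D=pickle.load(open('d6.pkl','rb'))
s=(D['scene'],(349+.5)/10-.5+220,(310+.5)/10-.5+185)
X=onz(*s,.1);print(X); p=proj(D['top'],X)[0];print('pred in top crop',(p-[338,170]+.5)*10-.5)
for uv in ((250,215),(245,220),(250,222)):
    t=(D['top'],(uv[0]+.5)/10-.5+338,(uv[1]+.5)/10-.5+170)
    T=tri([s,t]);print(uv,T,proj(s[0],T)[0]-s[1:],onz(*t,.1))
# rim circle: project at knob centre for check
c=np.array([.5866,-.0242]);a=np.linspace(0,2*np.pi,8,endpoint=False)
for n,o in (('scene',(220,185)),('top',(338,170))):
    P=proj(D[n],np.c_[c[0]+.077*np.cos(a),c[1]+.077*np.sin(a),0*a+.12]);print(n,((P-o+.5)*10-.5).round(0).tolist())
# disc points at z=.016 using X
for n,o in (('top',(338,170)),):
    P=proj(D[n],np.c_[X[0]+.05*np.cos(a),X[1]+.05*np.sin(a),0*a+.016]);print(n,((P-o+.5)*10-.5).round(0).tolist())
```

```text
[ 0.59432182 -0.02248763  0.1       ]
pred in top crop [247.32107843 230.23660003]
(250, 215) [ 0.5987177  -0.02246583  0.10510381] [-0.21597057 -0.00458593] [ 0.59992783 -0.02349006  0.1       ]
(245, 220) [ 0.59730054 -0.02173801  0.103411  ] [0.13280447 0.00264176] [ 0.598071   -0.02168566  0.1       ]
(250, 222) [ 0.59669397 -0.02269536  0.1027685 ] [-0.1995002  -0.00422395] [ 0.5973562 -0.0234699  0.1      ]
scene [[324.0, 465.0], [541.0, 392.0], [629.0, 233.0], [547.0, 86.0], [351.0, 31.0], [146.0, 94.0], [45.0, 245.0], [115.0, 402.0]]
top [[255.0, 29.0], [103.0, 88.0], [39.0, 237.0], [103.0, 389.0], [259.0, 454.0], [414.0, 392.0], [475.0, 241.0], [409.0, 91.0]]
top [[227.0, 150.0], [133.0, 187.0], [95.0, 278.0], [134.0, 371.0], [229.0, 411.0], [323.0, 373.0], [361.0, 281.0], [321.0, 189.0]]
```

Call:
servo_tool:
  increments: "0.03 -0.035 0 0 0 0 0.06;0.065 -0.07 0 0 0 0 0.06;0.1 -0.11 0 0 0 0 0.06;0.135 -0.15 0 0 0 0 0.06;0.1635 -0.1825 0 0 0 0 0.06;0.1635 -0.1825 -0.03 0 0 0 0.06;0.1635 -0.1825 -0.07 0 0 0 0.06;0.1635 -0.1825 -0.09 0 0 0 0.06;0.1635 -0.1825 -0.09 0 0 0 0.06;0.1635 -0.1825 -0.09 0 0 0 0.06"

```text
time: 14.2
eef_pos: [0.5958, -0.0215, 0.1643]
eef_rot: [-1.571, 0.001, -0.898]
ft_force: [-0.0, 0.3, -0.3]
gripper_width: 0.53
```

Run:
```python
from h import *
n='scene';d=get_image(n);c=(210,130,90,110)
cv2.imwrite(f'pics/{n}8.png',cv2.convertScaleAbs(cv2.resize(d['frame'][c[1]:c[1]+c[3],c[0]:c[0]+c[2]],None,fx=5.4,fy=5.4,interpolation=2),alpha=1.7))
s=env.sense();print(s['eef_pos'],np.degrees(s['eef_rot']),s['ft_force'],s['time'],s['gripper_width'])
```

```text
[ 0.59641648 -0.02180408  0.16541424] [-8.99130580e+01 -7.25864595e-02 -5.14549408e+01] [ 0.17666188 -0.42917093  0.47276294] 14.25 0.5276641908430639
```

View pics/scene8.png

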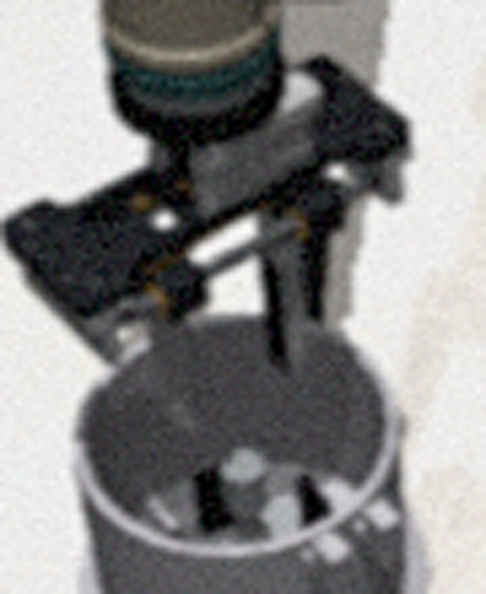

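Call:
servo_tool:
  increments: "-0.001 -0.001 -0.03 0 0 0 0.06;-0.001 -0.001 -0.055 0 0 0 0.06;-0.001 -0.001 -0.075 0 0 0 0.06;-0.001 -0.001 -0.086 0 0 0 0.06;-0.001 -0.001 -0.088 0 0 0 0.06;-0.001 -0.001 -0.088 0 0 0 0.06"

```text
time: 14.85
eef_pos: [0.5951, -0.0239, 0.0776]
eef_rot: [-1.569, -0.002, -0.899]
ft_force: [-0.0, -0.3, -0.7]
gripper_width: 0.531
```

Run:
```python
from h import *
n='scene';d=get_image(n);c=(210,130,90,110)
cv2.imwrite(f'pics/{n}9.png',cv2.convertScaleAbs(cv2.resize(d['frame'][c[1]:c[1]+c[3],c[0]:c[0]+c[2]],None,fx=5.4,fy=5.4,interpolation=2),alpha=1.7))
s=env.sense();print(s['eef_pos'],s['ft_force'],s['time'],s['gripper_width'])
```

```text
[ 0.59526472 -0.02397586  0.07785671] [ 0.56273928 -0.23062256  0.57295404] 14.9 0.5284201985930157
```

View pics/scene9.png

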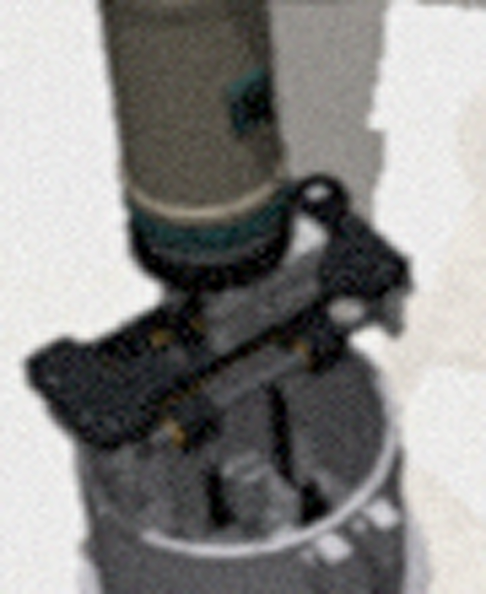

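Call:
servo_tool:
  increments: "0 0 0 0 0 0 -0.4;0 0 0 0 0 0 -0.6;0 0 0 0 0 0 -1;0 0 0 0 0 0 -1;0 0 0 0 0 0 -1;0 0 0 0 0 0 -1;0 0 0 0 0 0 -1"

```text
time: 15.6
eef_pos: [0.5939, -0.0237, 0.0768]
eef_rot: [-1.571, 0.0, -0.9]
ft_force: [-2.0, 1.6, 4.6]
gripper_width: 0.227
```

Call:
servo_tool:
  increments: "0 0 0.004 0 0 0 -1;0 0 0.01 0 0 0 -1;-0.003 0 0.02 0 0 0 -1;-0.006 0 0.035 0 0 0 -1;-0.006 0 0.055 0 0 0 -1;-0.006 0 0.08 0 0 0 -1;-0.006 0 0.11 0 0 0 -1;-0.006 0 0.135 0 0 0 -1;-0.006 0 0.15 0 0 0 -1;-0.006 0 0.155 0 0 0 -1;-0.006 0 0.155 0 0 0 -1;-0.006 0 0.155 0 0 0 -1"

```text
time: 16.8
eef_pos: [0.5873, -0.0239, 0.2305]
eef_rot: [-1.572, 0.001, -0.9]
ft_force: [0.2, 0.3, -3.1]
gripper_width: 0.23
```

Run:
```python
from h import *
n='scene';d=get_image(n);c=(190,90,110,150)
cv2.imwrite(f'pics/{n}10.png',cv2.convertScaleAbs(cv2.resize(d['frame'][c[1]:c[1]+c[3],c[0]:c[0]+c[2]],None,fx=4,fy=4,interpolation=2),alpha=1.7))
s=env.sense();print(s['eef_pos'],s['ft_force'],s['time'],s['gripper_width'])
```

```text
[ 0.58722669 -0.02390683  0.23021257] [-0.54844543  0.58801235 -3.93931326] 16.85 0.22530698078980874
```

View pics/scene10.png

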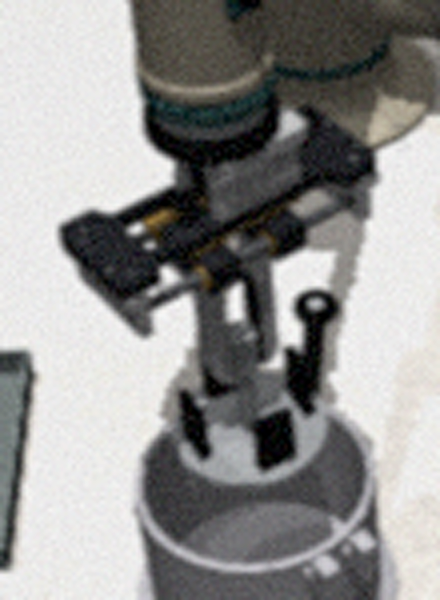

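Call:
servo_tool:
  increments: "-0.005 -0.012 0.005 0 0 0 -1;-0.016 -0.036 0.005 0 0 0 -1;-0.03 -0.07 0.005 0 0 0 -1;-0.046 -0.107 0.005 0 0 0 -1;-0.063 -0.146 0.005 0 0 0 -1;-0.079 -0.183 0.005 0 0 0 -1;-0.095 -0.219 0.005 0 0 0 -1;-0.108 -0.248 0.005 0 0 0 -1;-0.115 -0.264 0 0 0 0 -1;-0.117 -0.269 -0.01 0 0 0 -1;-0.117 -0.269 -0.03 0 0 0 -1;-0.117 -0.269 -0.055 0 0 0 -1;-0.117 -0.269 -0.08 0 0 0 -1;-0.117 -0.269 -0.1 0 0 0 -1;-0.117 -0.269 -0.11 0 0 0 -1;-0.117 -0.269 -0.11 0 0 0 -1;-0.117 -0.269 -0.11 0 0 0 -1"

```text
time: 18.55
eef_pos: [0.4715, -0.293, 0.1219]
eef_rot: [-1.571, -0.001, -0.899]
ft_force: [-0.5, -0.3, -3.1]
gripper_width: 0.229
```

Run:
```python
from h import *
for n,c in {'scene':(100,80,130,160),'top':(390,170,110,110)}.items():
    d=get_image(n)
    cv2.imwrite(f'pics/{n}11.png',cv2.convertScaleAbs(cv2.resize(d['frame'][c[1]:c[1]+c[3],c[0]:c[0]+c[2]],None,fx=3.7,fy=3.7,interpolation=2),alpha=1.5 if n=='scene' else 1.))
s=env.sense();print(s['eef_pos'],s['eef_rot'],s['ft_force'],s['time'],s['gripper_width'])
```

```text
[ 0.47189663 -0.29344839  0.12267255] [-1.57024387 -0.0024588  -0.89951252] [ 0.00544861 -0.3146848  -2.91350204] 18.65 0.22551377102909329
```

View pics/scene11.png

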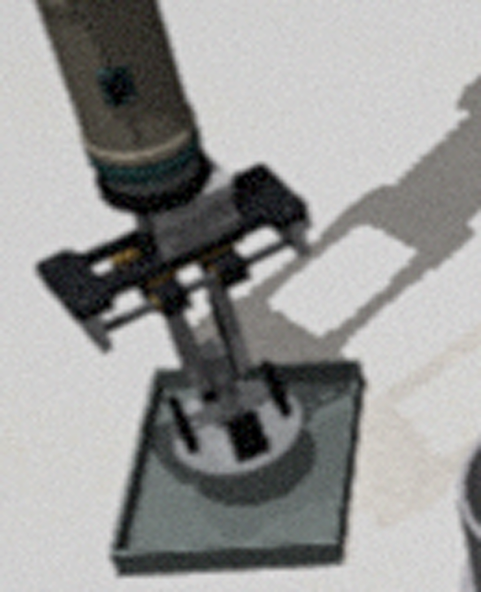

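View pics/top11.png

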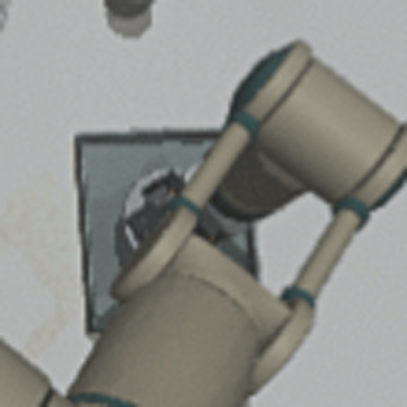

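Call:
servo_tool:
  increments: "0 0 -0.015 0 0 0 -1;0 0 -0.03 0 0 0 -1;0 0 -0.04 0 0 0 -1;0 0 -0.044 0 0 0 -1;0 0 -0.046 0 0 0 -1;0 0 -0.046 0 0 0 -1;0 0 -0.047 0 0 0 -1;0 0 -0.047 0 0 0 -1"

```text
time: 19.45
eef_pos: [0.4713, -0.2932, 0.0749]
eef_rot: [-1.571, -0.001, -0.9]
ft_force: [-1.2, 0.5, -2.8]
gripper_width: 0.225
```

Call:
servo_tool:
  increments: "0 0 -0.001 0 0 0 -1;0 0 -0.002 0 0 0 -1;0 0 -0.002 0 0 0 -1;0 0 -0.002 0 0 0 -1"

```text
time: 19.85
eef_pos: [0.4713, -0.2932, 0.0728]
eef_rot: [-1.571, -0.001, -0.9]
ft_force: [0.6, -0.0, -0.2]
gripper_width: 0.229
```

Call:
servo_tool:
  increments: "0 0 -0.0007 0 0 0 -1;0 0 -0.0007 0 0 0 -1"

```text
time: 20.05
eef_pos: [0.4713, -0.2932, 0.0728]
eef_rot: [-1.571, -0.001, -0.9]
ft_force: [-0.8, 1.5, 5.5]
gripper_width: 0.226
```

Seated. Release, rise and look.

Call:
servo_tool:
  increments: "0 0 0 0 0 0 -0.4;0 0 0 0 0 0 -0.2;0 0 0 0 0 0 0;0 0 0 0 0 0 0;0 0 0 0 0 0 0;0 0 0.03 0 0 0 0;0 0 0.07 0 0 0 0;0 0 0.12 0 0 0 0;0 0 0.17 0 0 0 0;-0.05 -0.05 0.2 0 0 0 0;-0.1 -0.1 0.2 0 0 0 0;-0.15 -0.15 0.2 0 0 0 0;-0.18 -0.2 0.2 0 0 0 0;-0.18 -0.2 0.2 0 0 0 0;-0.18 -0.2 0.2 0 0 0 0"

```text
time: 21.55
eef_pos: [0.2882, -0.496, 0.2716]
eef_rot: [-1.573, -0.0, -0.903]
ft_force: [0.2, 0.6, 0.3]
gripper_width: 0.497
```

Run:
```python
from h import *
import pickle
D={}
for n in ('scene','top'):
    d=get_image(n);D[n]=d
    c={'scene':(110,140,320,190),'top':(220,120,260,170)}[n]
    cv2.imwrite(f'pics/{n}12.png',cv2.convertScaleAbs(cv2.resize(d['frame'][c[1]:c[1]+c[3],c[0]:c[0]+c[2]],None,fx=2.5 if n=='scene' else 3,fy=2.5 if n=='scene' else 3,interpolation=2),alpha=1.6 if n=='scene' else 1.))
pickle.dump(D,open('d12.pkl','wb'))
s=env.sense();print(s['eef_pos'],s['ft_force'],s['time'])
```

```text
[ 0.28868751 -0.49565952  0.27122167] [-0.33124991  0.46582064 -1.06556667] 21.65
```

View pics/scene12.png

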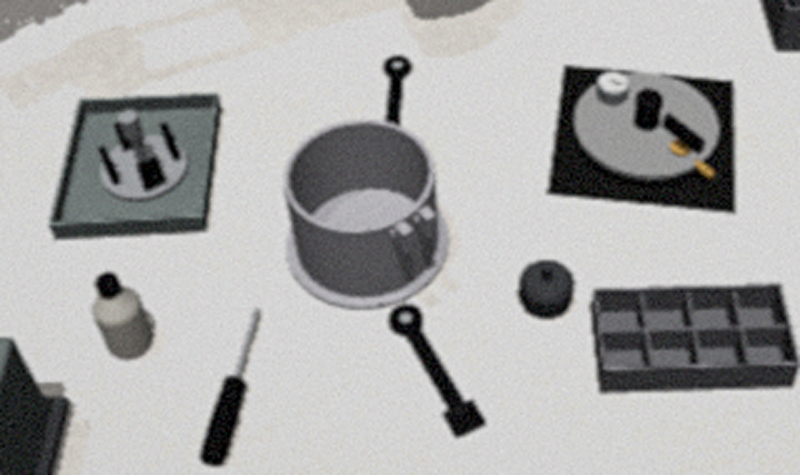

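View pics/top12.png

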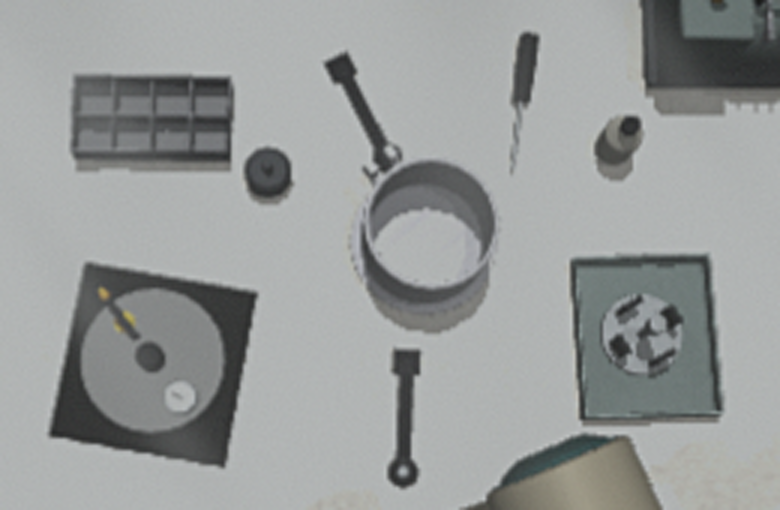

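Run:
```python
from h import *
import pickle
D=pickle.load(open('d12.pkl','rb'))
S=lambda U,V:(D['scene'],(U+.5)/2.5-.5+110,(V+.5)/2.5-.5+140)
T=lambda U,V:(D['top'],(U+.5)/3-.5+220,(V+.5)/3-.5+120)
print('knob mid',tri([S(648,110),T(150,357)]))
print('disc top/z.012',onz(*T(642,334),.012),onz(*S(142,166),.012))
print('stem top',onz(*S(129,118),.096))
workorder.job_done()
```

```text
knob mid [0.43148903 0.30984799 0.04771196]
disc top/z.012 [ 0.47119376 -0.29412197  0.012     ] [ 0.47355817 -0.29429104  0.012     ]
stem top [ 0.47632283 -0.29012073  0.096     ]
the job is handed in; nothing more can be done
```

The job is done and handed in at about 21.7 s of the 72 s allowed. No verdict was reported.

- **Tap:** I turned the bar about 80° clockwise. The torque then rose to 0.35 N m, which I took as the stop. The pictures show the bar in line with the nozzle.
- **Lid:** I lifted it by the knob and set it on the mat, letting go only after contact showed. The final triangulation puts the knob at (0.431, 0.310, 0.048), within about 1 mm of the mat's measured centre (0.431, 0.310). It looks flat, with the tap still open.
- **Carrier:** I lifted it by its stem and stood it on the tray floor, released after contact. It measures (0.471 to 0.474, -0.294) against the tray centre (0.470, -0.293), and it looks upright. I did not measure its tilt.
- **Other things:** The bystanders look unmoved in both final pictures, but I did not measure them. The arm is clear of everything.

**Disagreements:** The two cameras differed by about 4–6 mm in x on the mat and the tray, and by roughly the same on the pot rim. The triangulated mat height came out near 2 mm instead of 6 mm. Contact forces confirmed the heights when setting down. The carrier's stem top read 2–5 mm off its disc centre, about what that camera disagreement would give.

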